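Fetch the bead tub out of the deep storage tower with the hook rod

TASK

Take the hook rod from its stand and use its hook to fetch the little red bead tub out of the deep, narrow white tower: catch the tub's wire handle, pull up only lightly and slide the tub along its rails until you feel it come up through the gap in the blue strips that hold it down, then lift it out. Set the tub down gently and upright in the yellow tray, unhook it without touching the tub with the gripper, and hang the rod back upright in the fork of its stand, with its collar resting on the prongs. Never force it: hook against tub or tower stays under 12 N; leave the blue cup, orange jar and green tape roll where they are.

Things in the scene. Friction and masses are not known exactly. Their poses are not given: they have to be found in the camera images.
- tower: Fixed tall narrow tower, open on top. Outside 62 mm (x) by 312 mm (y, -167 to +145) by 160 mm high; shaft inside 52 mm (x) by 230 mm (y, -115 to +115). White wall on -x, clear wall on +x, wooden ends. Origin: under the shaft's centre, on the table; z up. The tub hangs by its rim on two steel rails along y (tops at z = 37 mm, 34 mm clear between), near the +y end (y = 65 to 78 mm).
- strips (a point): Point on the tower's middle line at the underside of the two blue strips (z = 46 mm, 6 mm thick, 34 mm clear between), which run along y over the tub's rim (4 mm play) and hold it down, except over one gap 56 mm long. The gap's middle is somewhere at y = -75 to +10 mm, not measured: pulled up with 3 to 5 N and slid to -y, the tub rises by itself once its whole rim is under the gap.
- tub_bail (a point): Middle (top) of the tub's wire handle: axis of the 5 mm steel wire, which arches across along the tub's x, 56 mm above the tub's underside, 27 mm above its rim; uprights at x = -12 and +12 mm. It is free below down to the rim (24 mm). Axes of the tub, parallel to the tower's at the start (within 1 degree).
- tub_base (a point): Centre of the underside of the red plastic tub of beads (beads fixed), 60 to 130 g. Body 30 mm (x) by 42 mm (y), rim 46 mm (x) by 50 mm (y) at 24 to 29 mm above the underside. z up when upright.
- rod_grip (a point): Centre of the hook rod's wooden handle, a square bar 22 by 22 mm and 52 mm high, to be gripped from above; it stands on a black collar 36 mm square, 6 mm thick, whose underside is 34 mm below this point. Rod about 150 g in all. z up along the rod; the hook's tip points to -y.
- rod_hook (a point): Bottom of the inside of the hook, where a caught wire rests; unloaded 154 mm below the handle's centre. 5 mm wire: the shank stands 7 mm to +y of this point (8 mm thick from 33 mm up), the tip 7 mm to -y, rising 11 mm above it; underside 5 mm below; 9 mm free inside. The shaft pulls out of the handle on a spring, 1.7 mm per newton, up to 35 mm. Axes of the rod.
- stand_seat (a point): The rod's place in the fixed dark steel stand: midway between two fork prongs, level with their tops, 165 mm above the table. Prongs run along the stand's x, 16 mm apart, open to -x, ending 26 mm to -x of here; post face 43 mm to +x. The rod hangs with its collar on the prongs (yaw within 0.15 rad of the stand's): raise it 10 mm, take it out along -x; it goes back the same way.
- tray: Fixed yellow sorting tray, 140 by 140 mm outside, walls 5 mm thick and 14 mm high, floor 5 mm thick. Origin: centre of its underside.
- cup: Loose blue cup, 72 mm wide and 95 mm high, a bystander. Origin at the centre of its underside.
- jar: Loose orange jar with white cap, 70 mm wide and 110 mm high, a bystander. Origin at the centre of its underside.
- tape: Loose green tape roll lying flat, 90 mm wide and 24 mm high, a bystander. Origin at the centre of its underside.
Not all that is in view belongs to the job. There is more than one size of the tray; the job needs the middle-sized.

How it is judged:
By the outcome, as a careful person would: the job done as asked, in the order asked, and still so for the second after the job is handed in, with the robot touching nothing.
It also fails if it takes over 72 s, if anything falls off the work surface, if the arm or the gripper's body presses on something with over 40 N, if the wrist force passes 120 N, or if a joint passes its speed limit or range.

ROBOT

A 6-joint arm with a two-finger parallel gripper is mounted at the origin on the work surface. World frame = base frame: x ahead of the robot, y to its left, z up, the work surface at z = 0. Lengths are in mm, angles in rad, forces in N, time in s.
With the tool pointing down it reaches from about 350 to 775 mm from the base axis. Payload 7.3 kg.
Tool frame: the origin (TCP) lies between the finger pads; the fingertips stand bot.tip_extent ahead of it and the grasp point (between the pads) lies 6 mm ahead of it (bot.tip_extent is the distance from the TCP to the fingertips, in mm); x points along the fingers, y is the direction in which the jaws open and shut, and the axes are right-handed (so a half turn about x gives the same grasp; the last joint's range is limited). The gripper opens to 92 mm and grips with 3 to 60 N. Pads are 19 mm wide; open, the fingers measure 130 mm over their backs; the gripper's body (75 mm by 190 mm) begins 47 mm behind the grasp point.
Start: joints at [-0.146, 0.342, 1.524, -0, 1.275, -0.146], TCP at [525.017, 0.02, 251.741] pointing down, gripper open.
Joint ranges: [-2.53, 2.53], [-0.77, 2.02], [0.04, 2.7], [-1, 4.14], [0.28, 2.66], [-3.11, 3.11]. Speed limits (rad/s): [2.57, 2.57, 3.14, 3.14, 3.14, 3.14].

INTERFACE

Orientations are given as [roll, pitch, yaw] about the fixed x, y, z axes, in that order (R = Rz(yaw) Ry(pitch) Rx(roll)).
In Python, from plant import bot, capture, workorder gives the robot as it stands. The module is installed in compiled form; this text tells all that it offers.
- The arm moves only by the shell command python3 -m crank 'ROWS'. ROWS is JSON, a list of rows, each an object with "linear": the shift along the tool's x, y, z in cm, a list of three; "delta_rot": the turn, a rotation vector about the tool's x, y, z in degrees, a list of three; "fingers": the opening, from 0 (shut) to 1 (fully open). In form: [{"linear": [x, y, z], "delta_rot": [wx, wy, wz], "fingers": fingers}, ...]. A call has exactly 5 rows; each row shifts and turns the commanded pose from where the row before left it, along the tool's axes as they then stand; what a row does not reach is not made up. A row lasts 1/10 s, in which the tool goes at most 50 mm and 8.59 degrees, less where a joint would pass 70% of its speed; a pose out of reach is approached as far as the arm can. A call with a gripper value outside its range is refused whole. The fingers move at their own pace and stop on an object; the grip force is fixed at half the most. Time passes only in rows, so rows that do not move let the fingers close, or fill a call up. It gives the time, the measured TCP pose, the force and the opening at its end, in the units of the state.
- bot.get_obs(): the state, without advancing time (a new reading comes with each control period).
- capture(name): name is "scene" or "side" or "wrist"; returns a dict with "image" (400x640x3 uint8, blue, green, red), "mtx" (3x3 intrinsics, pixels), "pose" (4x4, takes a point from camera to world coordinates). Camera axes: x right, y down, z forward; pixel columns grow to the right and rows downward; lengths in mm; the calibration is good to about 2 mm. A picture is of the moment at which its call begins. There is no depth.
- workorder.close_job(): hands the job in, once; it reports no verdict.
The state is a dict: "time": time; "joint_positions": joint angles; "dq": joint speeds; "tau": joint torques, N m; "tool_pos": TCP position; "tcp_rot": TCP orientation; "contact_force": force on the tool from outside, world axes, zero at the start; "moment": the same for the moment, N m; "grip_width": finger opening in mm.
Only numpy, scipy, OpenCV 4.12 (cv2) and the standard library are available. Lean on these libraries where they do the work, as an engineer would, in place of code of your own. Each camera call takes 0.05 s, during which the arm holds its last target. There are 200 camera calls.

## Working session

There is one attempt and no reset: what is moved stays moved. The work goes in short steps, Python scripts to look and compute and a shell command to move; the robot and the scene stay as the last step left them, time stands still between calls to the robot, and variables do not carry over. Pictures are saved under pics/ and viewed, on a budget of 10 in all, crops included, one or two more only if the job needs it, and the job is handed in when it is done.

```bash
mkdir -p pics; ls
cat > h.py <<'E'
import numpy as np, cv2
from plant import bot, capture, workorder
def snap(n,f=None):
    c=capture(n)
    if f: cv2.imwrite('pics/'+f,c['image'])
    np.savez('cam_%s.npz'%n,**c)
    return c
def ray(c,u,v):
    d=c['pose'][:3,:3]@np.linalg.solve(c['mtx'],[u,v,1.]); return c['pose'][:3,3],d/np.linalg.norm(d)
def plane(c,u,v,z):
    o,d=ray(c,u,v); return o+d*(z-o[2])/d[2]
def two(c1,p1,c2,p2):
    o1,d1=ray(c1,*p1);o2,d2=ray(c2,*p2)
    s=np.linalg.lstsq(np.c_[d1,-d2],o2-o1,rcond=None)[0]
    a=o1+d1*s[0];b=o2+d2*s[1]; return (a+b)/2,np.linalg.norm(a-b)
def proj(c,P):
    q=c['pose'][:3,:3].T@(np.asarray(P,float)-c['pose'][:3,3]); q=c['mtx']@q; return q[:2]/q[2]
E
python3 - <<'E'
from h import *
np.set_printoptions(precision=3,suppress=True)
for n in ('scene','side'):
    c=snap(n,n+'0.png'); print(n,c['pose'],c['mtx'])
c=snap('wrist','wrist0.png')
o=bot.get_obs(); print(o,bot.tip_extent)
E
```

```text
pics
scene [[   0.476    0.512   -0.716 1346.375]
 [   0.88    -0.265    0.396 -584.919]
 [   0.013   -0.817   -0.576  807.462]
 [   0.       0.       0.       1.   ]] [[392.312   0.    314.762]
 [  0.    392.312 196.403]
 [  0.      0.      1.   ]]
side [[  -0.765   -0.311    0.563 -300.8  ]
 [  -0.643    0.375   -0.668  858.645]
 [  -0.003   -0.873   -0.487  870.4  ]
 [   0.       0.       0.       1.   ]] [[499.027   0.    318.835]
 [  0.    499.027 197.02 ]
 [  0.      0.      1.   ]]
{'time': 0.15, 'joint_positions': array([-0.146,  0.343,  1.525,  0.   ,  1.275, -0.146]), 'dq': array([ 0.001, -0.003, -0.002,  0.002,  0.001, -0.002]), 'tau': array([  0.001, -43.147, -24.435,   0.072,   0.054,  -0.   ]), 'tool_pos': array([524.757,   0.067, 251.219]), 'tcp_rot': array([-1.739,  1.57 ,  2.973]), 'contact_force': array([-0.075, -0.48 , -1.042]), 'moment': array([0.002, 0.036, 0.034]), 'grip_width': 91.8541627582965} 25.0
```

View pics/scene0.png

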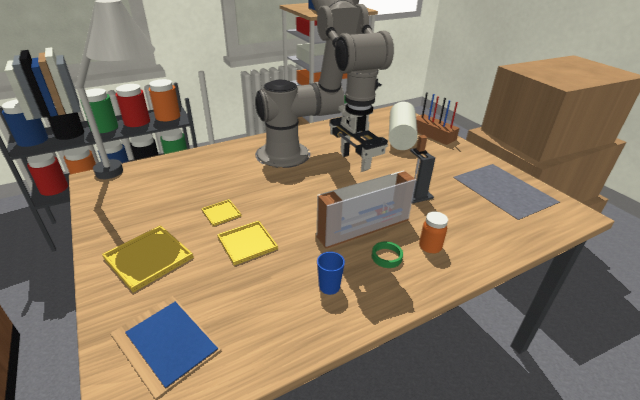

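View pics/side0.png

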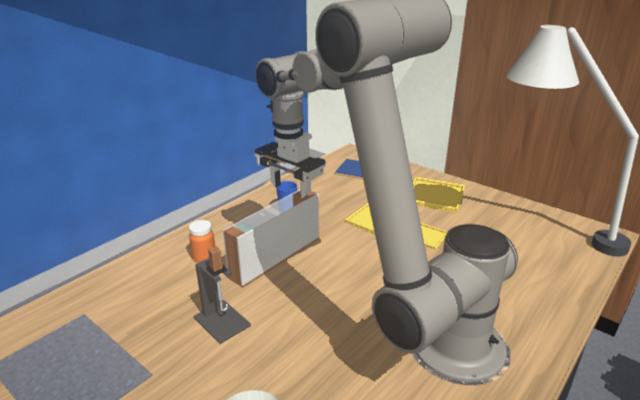

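Run:
```python
import cv2,numpy as np
a=cv2.imread('pics/scene0.png')[125:255,300:460];b=cv2.imread('pics/side0.png')[180:345,180:340]
f=lambda i:cv2.resize(i,None,fx=2.5*2,fy=5,interpolation=cv2.INTER_CUBIC)
a=cv2.resize(a,(400*2,325*2),interpolation=cv2.INTER_CUBIC)[:600]
cv2.imwrite('pics/cropA.png',a)
b=cv2.resize(b,None,fx=3.6,fy=3.6,interpolation=cv2.INTER_CUBIC)
cv2.imwrite('pics/cropB.png',b)
```

```text
(no output)
```

View pics/cropA.png

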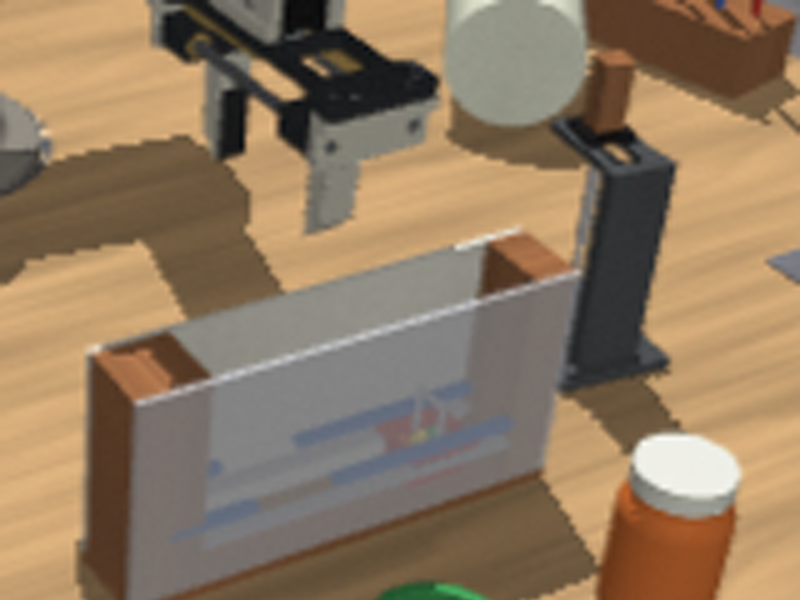

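View pics/cropB.png

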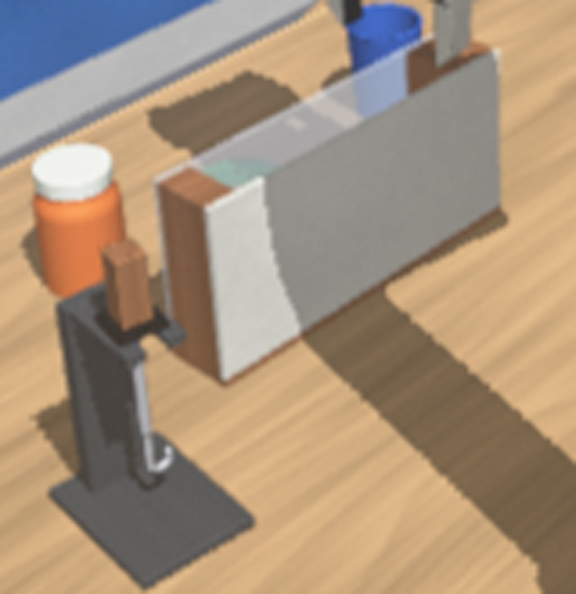

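```bash
cat > m1.py <<'E'
from h import *
np.set_printoptions(precision=1,suppress=True)
S=dict(np.load('cam_scene.npz'));D=dict(np.load('cam_side.npz'))
A=lambda u,v:(300+u/5-.4,125+v/5-.4); B=lambda u,v:(180+u/3.6-.36,180+v/3.6-.36)
E
python3 - <<'E'
from m1 import *
print('tower top scene')
for p in [(92,350),(135,403),(580,272),(518,232)]: print(plane(S,*A(*p),160))
print('tower top side (+y-+x? , +y -x, -y -x)')
for p in [(157,180),(208,208),(498,50)]: print(plane(D,*B(*p),160))
print('tower base'); 
for p in [(226,382),(503,215)]: print(plane(D,*B(*p),0))
for p in [(130,600),(545,475)]: print(plane(S,*A(*p),0))
print('handle top',two(S,A(613,58),D,B(126,249)), plane(S,*A(613,58),225),plane(D,*B(126,249),225))
print('hook bottom',[plane(D,*B(*p),45) for p in [(160,468),(146,455),(171,455)]])
print('stand base side',[plane(D,*B(*p),4) for p in [(52,492),(145,585),(252,520)]])
print('fork tips side',[plane(D,*B(*p),165) for p in [(140,357),(183,338),(62,302),(118,280)]])
print('fork tops scene',[plane(S,*A(*p),165) for p in [(552,125),(575,118),(675,163),(650,178)]])
print('gap near edges z~52',[plane(S,*A(*p),52) for p in [(258,500),(330,472),(510,420),(175,533)]])
print('gap far',[plane(S,*A(*p),52) for p in [(220,463),(295,437),(470,385)]])
print('bail',[plane(S,*A(*p),32+8+53-24) for p in [(417,388),(443,405),(430,395)]])
# tray contours
hsv=cv2.cvtColor(S['image'],cv2.COLOR_BGR2HSV)
m=cv2.inRange(hsv,(22,120,90),(34,255,255))
cs,_=cv2.findContours(m,cv2.RETR_EXTERNAL,cv2.CHAIN_APPROX_NONE)
for c in cs:
  if cv2.contourArea(c)>200:
    q=np.array([plane(S,*p[0],14)[:2] for p in c],np.float32); print('tray',cv2.minAreaRect(q),cv2.boundingRect(c))
E
```

```text
tower top scene
[ 538.2 -127.5  160. ]
[ 594.3 -131.1  160. ]
[602.6 179.9 160. ]
[547.7 175.9 160. ]
tower top side (+y-+x? , +y -x, -y -x)
[599.9 179.5 160. ]
[543.9 180.3 160. ]
[ 535.8 -129.3  160. ]
tower base
[546.4 177.6  -0. ]
[ 530.1 -128.2    0. ]
[ 582.4 -122.1    0. ]
[603.4 182.6   0. ]
handle top (array([475.8, 303. , 221.4]), np.float64(0.2407545009449636)) [481.1 297.7 225. ] [471.4 305.9 225. ]
hook bottom [array([469.6, 302.4,  45. ]), array([486.8, 300. ,  45. ]), array([473.8, 289.1,  45. ])]
stand base side [array([546.7, 338.8,   4. ]), array([429.5, 354.4,   4. ]), array([419.9, 268.7,   4. ])]
fork tips side [array([445.1, 324.6, 165. ]), array([439.1, 294.7, 165. ]), array([528.4, 320. , 165. ]), array([519.4, 281. , 165. ])]
fork tops scene [array([452.5, 281.4, 165. ]), array([451.8, 302.3, 165. ]), array([532. , 320.4, 165. ]), array([539.7, 291.6, 165. ])]
gap near edges z~52 [array([589.5, -38.3,  52. ]), array([587.1,  16.2,  52. ]), array([596. , 149.9,  52. ]), array([592.8, -99. ,  52. ])]
gap far [array([547.9, -39.6,  52. ]), array([547.2,  16.8,  52. ]), array([553.3, 150.9,  52. ])]
bail [array([558. , 101.9,  69. ]), array([580.6, 105.5,  69. ]), array([568.1, 104.7,  69. ])]
tray ((398.0897216796875, -605.3035888671875), (201.45167541503906, 187.27850341796875), 18.137060165405273) (102, 226, 91, 66)
tray ((472.6149597167969, -332.3612060546875), (152.14126586914062, 142.71939086914062), 1.9873813390731812) (217, 221, 61, 44)
tray ((295.36083984375, -356.75250244140625), (110.40343475341797, 103.13966369628906), 5.066500663757324) (202, 199, 39, 27)
```

```bash
cat >> h.py <<'E'
from scipy.spatial.transform import Rotation as Ro
def st():
    o=bot.get_obs(); return o,Ro.from_euler('xyz',o['tcp_rot'])
def to(P,yaw=None):
    "tool-frame shift (cm) to TCP P; yaw: wanted world angle of tool y (mod pi)"
    o,R=st(); M=R.as_matrix(); d=M.T@(np.asarray(P,float)-o['tool_pos'])/10
    cy=np.arctan2(M[1,1],M[0,1]); dy=None
    if yaw is not None: dy=np.degrees((yaw-cy+np.pi/2)%np.pi-np.pi/2)
    print('t',round(o['time'],2),'pos',o['tool_pos'].round(1),'shift cm',d.round(2),'y-axis deg',round(np.degrees(cy),2),'turn about world z',None if dy is None else round(dy,2),'tool x',M[:,0].round(4),'F',o['contact_force'].round(2),'w',round(o['grip_width'],1))
E
python3 - <<'E'
from h import *
np.set_printoptions(precision=3,suppress=True)
W=dict(np.load('cam_wrist.npz')); o,R=st(); M=R.as_matrix(); print(M)
print('cam in tool',M.T@(W['pose'][:3,3]-o['tool_pos']),M.T@W['pose'][:3,:3],W['mtx'])
to([476,250,300],0)
E
```

```text
[[-0.001  1.     0.   ]
 [ 0.     0.    -1.   ]
 [-1.    -0.001 -0.   ]]
cam in tool [-134.529   -0.98   -76.515] [[ 0.    -0.284  0.959]
 [ 1.     0.001  0.   ]
 [-0.001  0.959  0.284]] [[279.203   0.    320.95 ]
 [  0.    279.203 203.589]
 [  0.      0.      1.   ]]
t 0.15 pos [524.8   0.1 251.2] shift cm [ -4.87  -4.88 -24.99] y-axis deg 0.0 turn about world z -0.0 tool x [-0.001  0.    -1.   ] F [-0.07 -0.48 -1.04] w 91.9
```

```bash
python3 -m crank '[{"linear":[-0.8,-0.8,-4.8],"delta_rot":[0,0,0],"fingers":1},{"linear":[-0.8,-0.8,-4.8],"delta_rot":[0,0,0],"fingers":1},{"linear":[-0.8,-0.8,-4.8],"delta_rot":[0,0,0],"fingers":1},{"linear":[-0.8,-0.8,-4.8],"delta_rot":[0,0,0],"fingers":1},{"linear":[-0.8,-0.8,-4.8],"delta_rot":[0,0,0],"fingers":1}]'
python3 -m crank '[{"linear":[-0.8,-0.8,-4.8],"delta_rot":[0,0,0],"fingers":1},{"linear":[0,0,0],"delta_rot":[0,0,0],"fingers":1},{"linear":[0,0,0],"delta_rot":[0,0,0],"fingers":1},{"linear":[0,0,0],"delta_rot":[0,0,0],"fingers":1},{"linear":[0,0,0],"delta_rot":[0,0,0],"fingers":1}]'
python3 - <<'E'
from h import *
to([476,288,300],0); W=snap('wrist','w1.png')
u,v=proj(W,[476,302,225]); print(u,v)
cr=W['image'][60:340,170:490]
cv2.imwrite('pics/w1c.png',cv2.resize(cr,None,fx=2.1,fy=2.1,interpolation=cv2.INTER_CUBIC))
E
```

```text
time: 0.65
tool_pos: [484.3, 241.8, 291.9]
tcp_rot: [-0.976, 1.571, -2.547]
contact_force: [0.6, 0.6, 0.2]
grip_width: 91.6
time: 1.15
tool_pos: [477.4, 286.5, 299.4]
tcp_rot: [-0.757, 1.57, -2.33]
contact_force: [-0.2, -0.4, -0.4]
grip_width: 91.9
t 1.15 pos [477.4 286.5 299.4] shift cm [-0.06 -0.14 -0.15] y-axis deg -0.12 turn about world z 0.12 tool x [-6.e-04 -6.e-04 -1.e+00] F [-0.21 -0.42 -0.44] w 91.9
320.3091971190952 202.45711325754368
```

View pics/w1c.png

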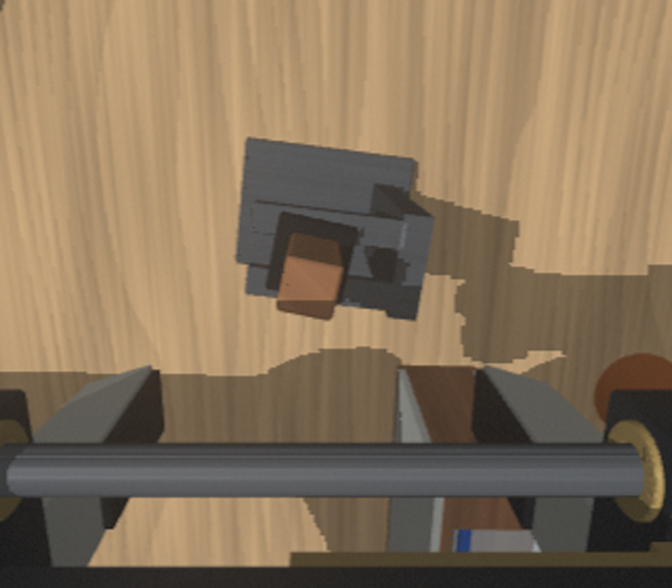

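Run:
```python
from h import *
np.set_printoptions(precision=1,suppress=True)
W=dict(np.load('cam_wrist.npz'));S=dict(np.load('cam_scene.npz'));D=dict(np.load('cam_side.npz'))
C=lambda u,v:(170+u/2.1-.26,60+v/2.1-.26)
# top face by colour: brighter wood
t=[plane(W,*C(*p),225) for p in [(287,262),(342,268),(333,320),(277,310)]]
print('top',np.array(t),np.mean(t,0),[np.linalg.norm(t[i]-t[i-1]) for i in range(4)])
a=t[1]-t[0];b=t[2]-t[3];print('yaw',np.arctan2(a[1],a[0]),np.arctan2(b[1],b[0]), [np.arctan2(-(c)[0],c[1]) for c in (t[0]-t[3],t[1]-t[2])])
print('collar top',[plane(W,*C(*p),171) for p in [(282,212),(357,228),(268,288)]])
print('base plate z4',[plane(W,*C(*p),4) for p in [(248,137),(415,160),(236,262)]])
s=[plane(W,*C(*p),165) for p in [(257,200),(432,216),(413,320),(246,293),(246,265)]]
print('stand top',s)
print('proj in scene,side of mean top',proj(S,np.mean(t,0)),proj(D,np.mean(t,0)))
# tower near corner, z160, right edge etc
print('tower +y end',[plane(W,*C(*p),160) for p in [(399,367),(475,367)]])
# handle mask in side/scene
for n,c,r in (('scene',S,(405,130,435,158)),('side',D,(203,240,226,276))):
  x0,y0,x1,y1=r; h=cv2.cvtColor(c['image'],cv2.COLOR_BGR2HSV)[y0:y1,x0:x1]
  m=cv2.inRange(h,(4,90,60),(16,210,220)); ys,xs=np.nonzero(m); print(n,len(xs),xs.min()+x0,xs.max()+x0,ys.min()+y0,ys.max()+y0)
```

```text
top [[465.4 316.3 225. ]
 [485.5 314.1 225. ]
 [482.3 294.1 225. ]
 [461.4 298.  225. ]] [473.6 305.6 225. ] [np.float64(18.75414170958673), np.float64(20.194198423829423), np.float64(20.253142354458973), np.float64(21.300462618133494)]
yaw -0.11262433132381242 -0.18688866019563682 [np.float64(-0.21667597679456832), np.float64(-0.1570926729763983)]
collar top [array([460.6, 327.1, 171. ]), array([494.3, 319.9, 171. ]), array([453.4, 291.9, 171. ])]
base plate z4 [array([427.4, 357.1,   4. ]), array([546. , 341.1,   4. ]), array([415.2, 266.9,   4. ])]
stand top [array([449. , 331.8, 165. ]), array([529. , 324.4, 165. ]), array([522.5, 274.2, 165. ]), array([442.4, 287.8, 165. ]), array([442.9, 301.5, 165. ])]
proj in scene,side of mean top [422.5 134.8] [214.1 248.4]
tower +y end [array([517.4, 247.6, 160. ]), array([555.7, 247.5, 160. ])]
scene 384 405 434 130 157
side 498 203 224 240 275
```

```bash
python3 -m crank '[{"linear":[0,-0.37,-1.92],"delta_rot":[0,0,0],"fingers":1},{"linear":[0,0,0],"delta_rot":[5.3,0,0],"fingers":1},{"linear":[0,0,0],"delta_rot":[5.3,0,0],"fingers":1},{"linear":[3,0,0],"delta_rot":[0,0,0],"fingers":1},{"linear":[2,0,0],"delta_rot":[0,0,0],"fingers":1}]'
python3 -m crank '[{"linear":[2,0,0],"delta_rot":[0,0,0],"fingers":1},{"linear":[1.5,0,0],"delta_rot":[0,0,0],"fingers":1},{"linear":[0.9,0,0],"delta_rot":[0,0,0],"fingers":1},{"linear":[0,0,0],"delta_rot":[0,0,0],"fingers":1},{"linear":[0,0,0],"delta_rot":[0,0,0],"fingers":1}]'
python3 - <<'E'
from h import *
to([473.7,305.7,205],-.187)
E
```

```text
time: 1.7
tool_pos: [473.5, 306.0, 248.6]
tcp_rot: [-0.577, 1.57, -2.334]
contact_force: [-1.7, -0.8, 0.1]
grip_width: 91.9
time: 2.2
tool_pos: [473.8, 307.0, 206.3]
tcp_rot: [2.16, 1.57, 0.403]
contact_force: [-0.4, -0.1, 0.3]
grip_width: 91.8
t 2.2 pos [473.8 307.  206.3] shift cm [0.13 0.01 0.13] y-axis deg -10.64 turn about world z -0.07 tool x [ 8.e-04  4.e-04 -1.e+00] F [-0.43 -0.09  0.35] w 91.8
```

```bash
for i in 1 2; do python3 -m crank '[{"linear":[0,0,0],"delta_rot":[0,0,0],"fingers":0},{"linear":[0,0,0],"delta_rot":[0,0,0],"fingers":0},{"linear":[0,0,0],"delta_rot":[0,0,0],"fingers":0},{"linear":[0,0,0],"delta_rot":[0,0,0],"fingers":0},{"linear":[0,0,0],"delta_rot":[0,0,0],"fingers":0}]'; done
```

```text
time: 2.7
tool_pos: [473.3, 307.3, 205.9]
tcp_rot: [1.949, 1.571, 0.194]
contact_force: [-0.6, -0.1, 0.6]
grip_width: 56.5
time: 3.2
tool_pos: [473.4, 307.3, 205.8]
tcp_rot: [1.969, 1.57, 0.213]
contact_force: [0.1, 0.3, -1.0]
grip_width: 21.7
```

```bash
python3 -m crank '[{"linear":[-0.6,0,0],"delta_rot":[0,0,0],"fingers":0},{"linear":[-0.6,0,0],"delta_rot":[0,0,0],"fingers":0},{"linear":[0,0,0],"delta_rot":[0,0,0],"fingers":0},{"linear":[0,0,0],"delta_rot":[0,0,0],"fingers":0},{"linear":[0,0,0],"delta_rot":[0,0,0],"fingers":0}]'
python3 -m crank '[{"linear":[0,-1.5,0.08],"delta_rot":[0,0,0],"fingers":0},{"linear":[0,-2,0.1],"delta_rot":[0,0,0],"fingers":0},{"linear":[0,-2,0.1],"delta_rot":[0,0,0],"fingers":0},{"linear":[0,-1.5,0.08],"delta_rot":[0,0,0],"fingers":0},{"linear":[0,0,0],"delta_rot":[0,0,0],"fingers":0}]'
python3 -m crank '[{"linear":[-2,0,0],"delta_rot":[0,0,0],"fingers":0},{"linear":[-3.5,0,0],"delta_rot":[0,0,0],"fingers":0},{"linear":[-3.5,0,0],"delta_rot":[0,0,0],"fingers":0},{"linear":[-3.5,0,0],"delta_rot":[0,0,0],"fingers":0},{"linear":[-2.5,0,0],"delta_rot":[0,0,0],"fingers":0}]'
python3 -m crank '[{"linear":[0,0,0],"delta_rot":[-4.6,0,0],"fingers":0},{"linear":[0,0,0],"delta_rot":[-4.6,0,0],"fingers":0},{"linear":[0,0,0],"delta_rot":[0,0,0],"fingers":0},{"linear":[0,0,0],"delta_rot":[0,0,0],"fingers":0},{"linear":[0,0,0],"delta_rot":[0,0,0],"fingers":0}]'
python3 - <<'E'
from h import *
to([571.5,135,366],-.025)
E
```

```text
time: 3.7
tool_pos: [473.2, 307.2, 217.6]
tcp_rot: [-0.68, 1.571, -2.436]
contact_force: [-0.7, -0.1, -1.0]
grip_width: 21.8
time: 4.2
tool_pos: [402.2, 316.8, 217.8]
tcp_rot: [-1.094, 1.57, -2.848]
contact_force: [0.6, -0.3, -1.6]
grip_width: 22.1
time: 4.7
tool_pos: [404.9, 316.6, 370.4]
tcp_rot: [2.175, 1.567, 0.419]
contact_force: [1.1, -0.2, -2.3]
grip_width: 22.2
time: 5.2
tool_pos: [404.1, 316.5, 367.5]
tcp_rot: [-0.262, 1.571, -1.859]
contact_force: [0.6, 0.3, -0.8]
grip_width: 21.9
t 5.2 pos [404.1 316.5 367.5] shift cm [ 0.16 17.21 17.71] y-axis deg -1.5 turn about world z 0.07 tool x [-1.e-04 -2.e-04 -1.e+00] F [ 0.57  0.32 -0.84] w 21.9
```

```bash
python3 -m crank '[{"linear":[0,1.5,1.6],"delta_rot":[0,0,0],"fingers":0},{"linear":[0,2.5,2.7],"delta_rot":[0,0,0],"fingers":0},{"linear":[0,3,3.2],"delta_rot":[0,0,0],"fingers":0},{"linear":[0,3,3.2],"delta_rot":[0,0,0],"fingers":0},{"linear":[0,3,3.2],"delta_rot":[0,0,0],"fingers":0}]'
python3 -m crank '[{"linear":[0,2.5,2.7],"delta_rot":[0,0,0],"fingers":0},{"linear":[0,1.7,1.8],"delta_rot":[0,0,0],"fingers":0},{"linear":[0,0,0],"delta_rot":[0,0,0],"fingers":0},{"linear":[0,0,0],"delta_rot":[0,0,0],"fingers":0},{"linear":[0,0,0],"delta_rot":[0,0,0],"fingers":0}]'
python3 - <<'E'
from h import *
to([571.5,128,366],-.025)
W=snap('wrist','w2.png'); S=snap('scene','s2.png')
o,_=st(); hk=o['tool_pos']-[0,0,160]; print('hook pred',hk,proj(W,hk),proj(S,hk), 'bail pred',proj(W,[570,104.5,69]))
a=cv2.resize(W['image'][90:290,220:420],None,fx=2.9,fy=2.9,interpolation=cv2.INTER_CUBIC)
u,v=map(int,proj(S,[571,60,130]));print(u,v)
cv2.imwrite('pics/w2c.png',a)
E
```

```text
time: 5.7
tool_pos: [531.4, 173.1, 367.7]
tcp_rot: [1.828, 1.571, 0.232]
contact_force: [0.7, -0.1, -0.7]
grip_width: 21.6
time: 6.2
tool_pos: [570.8, 129.2, 367.8]
tcp_rot: [-2.668, 1.57, 2.02]
contact_force: [-0.3, -0.3, -2.0]
grip_width: 21.9
t 6.2 pos [570.8 129.2 367.8] shift cm [0.18 0.07 0.11] y-axis deg -1.38 turn about world z -0.06 tool x [-2.e-04  3.e-04 -1.e+00] F [-0.28 -0.28 -2.05] w 21.9
hook pred [570.71912772 129.38124959 208.07144104] [321.67136395 193.99239542] [398.15447461 164.61368058] bail pred [321.36175452 187.2198023 ]
376 191
```

View pics/w2c.png

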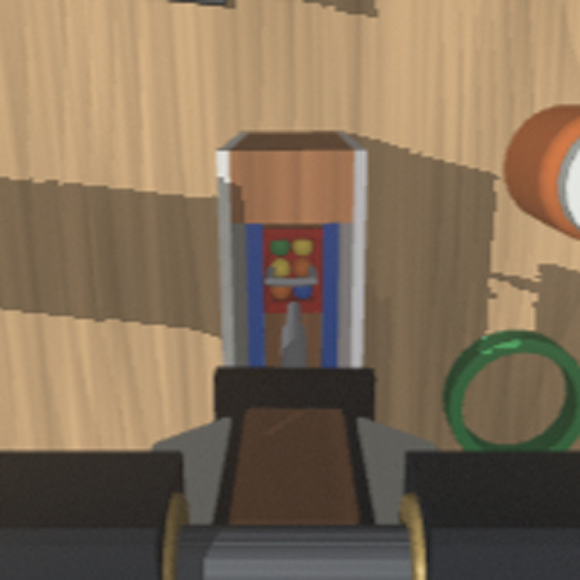

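Run:
```python
from h import *
np.set_printoptions(precision=1,suppress=True)
W=dict(np.load('cam_wrist.npz'));C=lambda u,v:(220+u/2.9-.33,90+v/2.9-.33)
for n,p,z in [('bail',(291,280),69),('towerL',(217,150),160),('towerR',(366,150),160),('L at y360',(222,365),160),('R',(365,365),160),('stripL in',(262.5,280),52),('stripR in',(322.5,280),52),('stripend',(263,225),52),('bailL',(266,283),63),('bailR',(316,283),63),('rimN',(292,312),42),('rimF',(292,226),42),('endwall top inner',(292,150),160)]: print(n,plane(W,*C(*p),z))
```

```text
bail [567.9 106.2  69. ]
towerL [539.4 182.8 160. ]
towerR [601.1 181.4 160. ]
L at y360 [536.9  88.9 160. ]
R [600.8  87.4 160. ]
stripL in [551.5 102.7  52. ]
stripR in [585.7 101.9  52. ]
stripend [552.9 134.1  52. ]
bailL [553.9 103.4  63. ]
bailR [581.7 102.8  63. ]
rimN [567.8  80.7  42. ]
rimF [569.  131.5  42. ]
endwall top inner [570.5 182.1 160. ]
```

```bash
python3 -m crank '[{"linear":[0,-0.17,0.4],"delta_rot":[0,0,0],"fingers":0},{"linear":[2,0,0],"delta_rot":[0,0,0],"fingers":0},{"linear":[2.5,0,0],"delta_rot":[0,0,0],"fingers":0},{"linear":[2.5,0,0],"delta_rot":[0,0,0],"fingers":0},{"linear":[2,0,0],"delta_rot":[0,0,0],"fingers":0}]'
python3 -m crank '[{"linear":[1.5,0,0],"delta_rot":[0,0,0],"fingers":0},{"linear":[1,0,0],"delta_rot":[0,0,0],"fingers":0},{"linear":[0,0,0],"delta_rot":[0,0,0],"fingers":0},{"linear":[0,0,0],"delta_rot":[0,0,0],"fingers":0},{"linear":[0,0,0],"delta_rot":[0,0,0],"fingers":0}]'
python3 - <<'E'
from h import *
to([569,125,212],-.025)
W=snap('wrist','w3.png'); S=snap('scene','s3.png')
E
```

```text
time: 6.8
tool_pos: [568.7, 124.7, 276.6]
tcp_rot: [-1.319, 1.57, -2.913]
contact_force: [0.4, -1.0, -1.6]
grip_width: 21.9
time: 7.3
tool_pos: [569.9, 124.6, 253.9]
tcp_rot: [1.663, 1.569, 0.068]
contact_force: [-0.6, 0.3, -1.3]
grip_width: 22.1
t 7.3 pos [569.9 124.6 253.9] shift cm [ 4.19 -0.1  -0.04] y-axis deg -1.39 turn about world z -0.04 tool x [ 2.1e-03  1.0e-04 -1.0e+00] F [-0.64  0.25 -1.31] w 22.1
```

```bash
python3 -m crank '[{"linear":[1.5,-0.08,0],"delta_rot":[0,0,0],"fingers":0},{"linear":[1.5,0,0],"delta_rot":[0,0,0],"fingers":0},{"linear":[0.8,0,0],"delta_rot":[0,0,0],"fingers":0},{"linear":[0.4,0,0],"delta_rot":[0,0,0],"fingers":0},{"linear":[0,0,0],"delta_rot":[0,0,0],"fingers":0}]'
python3 -m crank '[{"linear":[0,0,0],"delta_rot":[0,0,0],"fingers":0},{"linear":[0,0,0],"delta_rot":[0,0,0],"fingers":0},{"linear":[0,0,0],"delta_rot":[0,0,0],"fingers":0},{"linear":[0,0,0],"delta_rot":[0,0,0],"fingers":0},{"linear":[0,0,0],"delta_rot":[0,0,0],"fingers":0}]'
python3 - <<'E'
from h import *
to([569,125,212],-.025)
W=snap('wrist','w4.png'); S=snap('scene','s4.png')
a=cv2.resize(W['image'][130:250,270:370],None,fx=4,fy=4,interpolation=cv2.INTER_CUBIC)
b=cv2.resize(S['image'][180:260,340:420],None,fx=5,fy=6,interpolation=cv2.INTER_CUBIC)
cv2.imwrite('pics/c4.png',np.hstack([a,b]))
E
```

```text
time: 7.9
tool_pos: [568.7, 124.4, 210.7]
tcp_rot: [-1.175, 1.571, -2.77]
contact_force: [0.0, 0.7, -2.1]
grip_width: 21.8
time: 8.4
tool_pos: [568.8, 124.5, 210.9]
tcp_rot: [1.665, 1.57, 0.07]
contact_force: [0.3, -0.4, -1.5]
grip_width: 21.8
t 8.4 pos [568.8 124.5 210.9] shift cm [-0.11  0.02 -0.05] y-axis deg -1.4 turn about world z -0.03 tool x [ 3.e-04  0.e+00 -1.e+00] F [ 0.28 -0.41 -1.49] w 21.8
```

View pics/c4.png

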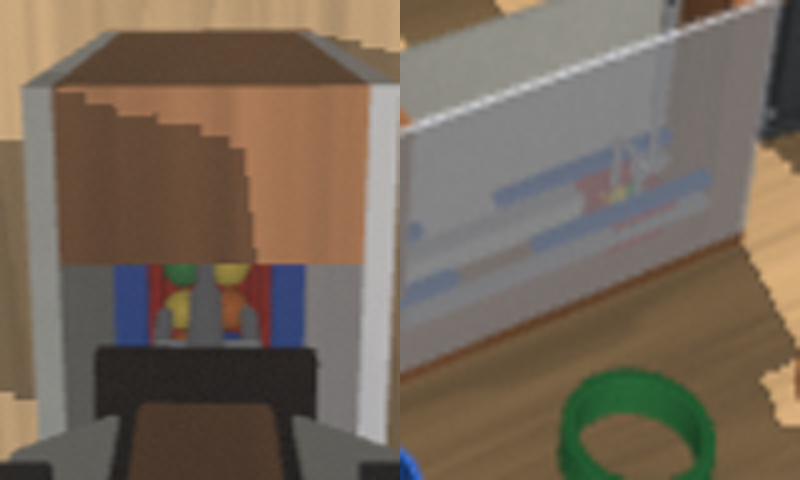

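```bash
python3 -m crank '[{"linear":[0,0,0.6],"delta_rot":[0,0,0],"fingers":0},{"linear":[0,0,0.6],"delta_rot":[0,0,0],"fingers":0},{"linear":[0,0,0.3],"delta_rot":[0,0,0],"fingers":0},{"linear":[0,0,0],"delta_rot":[0,0,0],"fingers":0},{"linear":[0,0,0],"delta_rot":[0,0,0],"fingers":0}]'
python3 -m crank '[{"linear":[0,0,0.1],"delta_rot":[0,0,0],"fingers":0},{"linear":[0,0,0.1],"delta_rot":[0,0,0],"fingers":0},{"linear":[0,0,0],"delta_rot":[0,0,0],"fingers":0},{"linear":[0,0,0],"delta_rot":[0,0,0],"fingers":0},{"linear":[0,0,0],"delta_rot":[0,0,0],"fingers":0}]'
python3 - <<'E'
from h import *
to([569,107,212],-.025)
S=snap('scene','s5.png')
b=cv2.resize(S['image'][195:235,365:405],None,fx=12,fy=12,interpolation=cv2.INTER_CUBIC)
cv2.imwrite('pics/c5.png',b)
E
```

```text
time: 9.0
tool_pos: [568.3, 109.3, 210.8]
tcp_rot: [2.059, 1.571, 0.463]
contact_force: [-0.4, -0.7, -2.1]
grip_width: 21.7
time: 9.5
tool_pos: [568.3, 107.6, 210.7]
tcp_rot: [1.781, 1.571, 0.186]
contact_force: [-0.1, -0.2, -1.5]
grip_width: 21.9
t 9.5 pos [568.3 107.6 210.7] shift cm [-0.13  0.07  0.05] y-axis deg -1.39 turn about world z -0.04 tool x [ 1.e-04  0.e+00 -1.e+00] F [-0.13 -0.16 -1.54] w 21.9
```

View pics/c5.png

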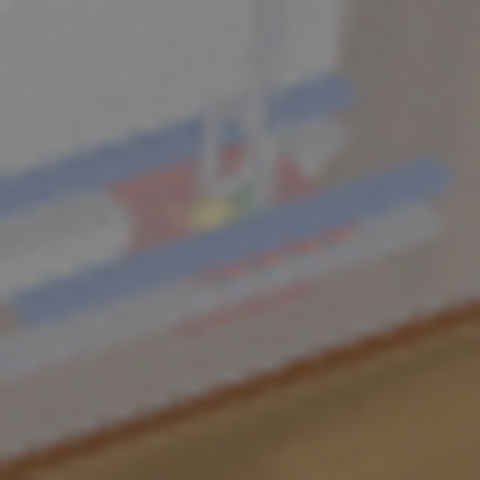

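```bash
python3 -m crank '[{"linear":[-0.4,0,0],"delta_rot":[0,0,0],"fingers":0},{"linear":[-0.4,0,0],"delta_rot":[0,0,0],"fingers":0},{"linear":[-0.2,0,0],"delta_rot":[0,0,0],"fingers":0},{"linear":[0,0,0],"delta_rot":[0,0,0],"fingers":0},{"linear":[0,0,0],"delta_rot":[0,0,0],"fingers":0}]'
python3 -m crank '[{"linear":[-0.4,0,0],"delta_rot":[0,0,0],"fingers":0},{"linear":[-0.4,0,0],"delta_rot":[0,0,0],"fingers":0},{"linear":[-0.2,0,0],"delta_rot":[0,0,0],"fingers":0},{"linear":[0,0,0],"delta_rot":[0,0,0],"fingers":0},{"linear":[0,0,0],"delta_rot":[0,0,0],"fingers":0}]'
python3 - <<'E'
from h import *
for k in range(4): to([569,107,212],-.025); snap('scene','s6.png')
E
```

```text
time: 10.05
tool_pos: [568.3, 107.5, 220.9]
tcp_rot: [1.662, 1.57, 0.067]
contact_force: [-0.5, 0.7, -0.5]
grip_width: 22.2
time: 10.55
tool_pos: [568.2, 107.5, 230.7]
tcp_rot: [-0.161, 1.571, -1.757]
contact_force: [-0.0, 1.2, -1.9]
grip_width: 22.1
t 10.55 pos [568.2 107.5 230.7] shift cm [1.87 0.08 0.04] y-axis deg -1.4 turn about world z -0.03 tool x [-0.e+00 -1.e-04 -1.e+00] F [-0.03  1.23 -1.91] w 22.1
t 10.6 pos [568.2 107.4 230.6] shift cm [1.86 0.08 0.04] y-axis deg -1.4 turn about world z -0.03 tool x [-2.e-04 -1.e-04 -1.e+00] F [ 1.01 -0.05 -1.68] w 22.0
t 10.65 pos [568.2 107.5 230.6] shift cm [1.86 0.08 0.05] y-axis deg -1.4 turn about world z -0.03 tool x [-3.e-04 -0.e+00 -1.e+00] F [-0.49 -0.13 -1.86] w 21.9
t 10.7 pos [568.2 107.4 230.6] shift cm [1.86 0.08 0.04] y-axis deg -1.4 turn about world z -0.03 tool x [-3.e-04 -1.e-04 -1.e+00] F [-0.08 -0.61 -2.82] w 21.6
```

```bash
python3 -m crank '[{"linear":[-0.3,0,0],"delta_rot":[0,0,0],"fingers":0},{"linear":[-0.3,0,0],"delta_rot":[0,0,0],"fingers":0},{"linear":[-0.1,0,0],"delta_rot":[0,0,0],"fingers":0},{"linear":[0,0,0],"delta_rot":[0,0,0],"fingers":0},{"linear":[0,0,0],"delta_rot":[0,0,0],"fingers":0}]'
python3 - <<'E'
from h import *
f=[]
for k in range(6): snap('scene','s6.png'); f.append(bot.get_obs()['contact_force'])
print(np.mean(f,0)); to([569,107,212],-.025)
E
```

```text
time: 11.25
tool_pos: [568.1, 107.5, 237.4]
tcp_rot: [-1.453, 1.57, -3.049]
contact_force: [-0.7, -0.0, -5.8]
grip_width: 21.8
[-0.56154599 -0.46243186 -5.09815785]
t 11.55 pos [568.1 107.5 237.6] shift cm [2.56 0.09 0.04] y-axis deg -1.4 turn about world z -0.03 tool x [-4.e-04 -1.e-04 -1.e+00] F [-0.78 -0.87 -5.34] w 22.2
```

```bash
python3 -m crank '[{"linear":[-0.15,0,0],"delta_rot":[0,0,0],"fingers":0},{"linear":[0,0,0.5],"delta_rot":[0,0,0],"fingers":0},{"linear":[0,0,1],"delta_rot":[0,0,0],"fingers":0},{"linear":[0,0,1],"delta_rot":[0,0,0],"fingers":0},{"linear":[0,0,0.5],"delta_rot":[0,0,0],"fingers":0}]'
python3 -m crank '[{"linear":[0,0,1],"delta_rot":[0,0,0],"fingers":0},{"linear":[0,0,1],"delta_rot":[0,0,0],"fingers":0},{"linear":[0,0,1],"delta_rot":[0,0,0],"fingers":0},{"linear":[0,0,1],"delta_rot":[0,0,0],"fingers":0},{"linear":[0,0,1],"delta_rot":[0,0,0],"fingers":0}]'
python3 - <<'E'
from h import *
f=[]
for k in range(5): snap('scene','s7.png'); f.append(bot.get_obs()['contact_force'])
print(np.mean(f,0)); to([566.5,-10,237],-.025)
E
```

```text
time: 12.05
tool_pos: [567.6, 76.3, 239.3]
tcp_rot: [1.743, 1.571, 0.147]
contact_force: [0.1, 1.9, -5.1]
grip_width: 22.2
time: 12.55
tool_pos: [566.3, 26.6, 239.3]
tcp_rot: [1.514, 1.571, -0.082]
contact_force: [0.0, 1.8, -5.9]
grip_width: 21.9
[-0.59686598 -0.21923262 -6.16978715]
t 12.8 pos [566.3  27.  239.2] shift cm [0.23 0.11 3.7 ] y-axis deg -1.41 turn about world z -0.02 tool x [-0.    -0.001 -1.   ] F [-0.55 -1.1  -6.05] w 22.0
```

```bash
python3 -m crank '[{"linear":[0,0.03,1],"delta_rot":[0,0,0],"fingers":0},{"linear":[0,0,1],"delta_rot":[0,0,0],"fingers":0},{"linear":[0,0,0.8],"delta_rot":[0,0,0],"fingers":0},{"linear":[0,0,0],"delta_rot":[0,0,0],"fingers":0},{"linear":[0,0,0],"delta_rot":[0,0,0],"fingers":0}]'
for i in 1 2 3; do python3 -m crank '[{"linear":[0,0,0.15],"delta_rot":[0,0,0],"fingers":0},{"linear":[0,0,0.15],"delta_rot":[0,0,0],"fingers":0},{"linear":[0,0,0],"delta_rot":[0,0,0],"fingers":0},{"linear":[0,0,0],"delta_rot":[0,0,0],"fingers":0},{"linear":[0,0,0],"delta_rot":[0,0,0],"fingers":0}]'; done
python3 - <<'E'
from h import *
f=[]
for k in range(5): snap('scene','s8.png'); f.append(bot.get_obs()['contact_force'])
print(np.mean(f,0)); to([566.5,-10,237],-.025)
E
```

```text
time: 13.3
tool_pos: [566.3, -1.2, 239.9]
tcp_rot: [1.203, 1.569, -0.393]
contact_force: [0.5, -0.5, -2.8]
grip_width: 21.8
time: 13.8
tool_pos: [565.9, -3.4, 239.2]
tcp_rot: [1.89, 1.571, 0.295]
contact_force: [0.1, -0.9, -2.1]
grip_width: 21.8
time: 14.3
tool_pos: [565.8, -6.5, 239.2]
tcp_rot: [1.49, 1.571, -0.105]
contact_force: [0.3, 0.2, -2.3]
grip_width: 21.8
time: 14.8
tool_pos: [565.7, -9.5, 239.2]
tcp_rot: [1.59, 1.571, -0.005]
contact_force: [0.3, 0.2, -2.8]
grip_width: 22.2
[-0.16447104  0.0038213  -2.06577996]
t 15.05 pos [565.7  -9.5 239.2] shift cm [0.22 0.08 0.05] y-axis deg -1.4 turn about world z -0.03 tool x [ 1.e-04  0.e+00 -1.e+00] F [-0.42  0.35 -2.11] w 21.6
```

Run:
```python
from h import *
I=cv2.imread('pics/s8.png')
cv2.imwrite('pics/c8.png',cv2.resize(I[190:250,335:415],None,fx=9,fy=9,interpolation=cv2.INTER_CUBIC))
```

```text
(no output)
```

View pics/c8.png

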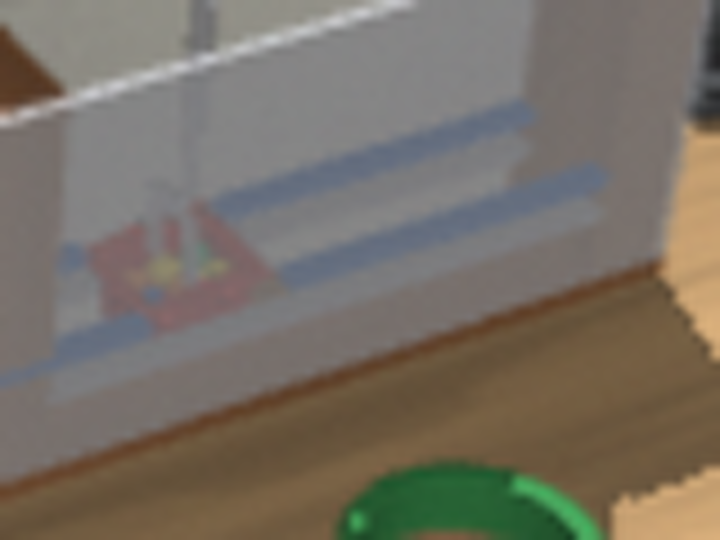

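```bash
python3 -m crank '[{"linear":[-0.2,0,0],"delta_rot":[0,0,0],"fingers":0},{"linear":[-0.3,0,0],"delta_rot":[0,0,0],"fingers":0},{"linear":[-0.3,0,0],"delta_rot":[0,0,0],"fingers":0},{"linear":[0,0,0],"delta_rot":[0,0,0],"fingers":0},{"linear":[0,0,0],"delta_rot":[0,0,0],"fingers":0}]'
python3 - <<'E'
from h import *
f=[]
for k in range(5): S=snap('scene','s9.png'); f.append(bot.get_obs()['contact_force'])
print(np.mean(f,0)); to([566.5,-10,380],-.025)
E
```

```text
time: 15.55
tool_pos: [565.8, -9.5, 247.4]
tcp_rot: [1.372, 1.57, -0.223]
contact_force: [0.2, -0.1, -2.5]
grip_width: 21.8
[ 0.41851357  0.41443085 -2.6624558 ]
t 15.8 pos [565.7  -9.5 247.1] shift cm [-13.29   0.08   0.05] y-axis deg -1.4 turn about world z -0.03 tool x [-1.e-04  0.e+00 -1.e+00] F [-0.09  0.21 -2.89] w 21.9
```

```bash
python3 -m crank '[{"linear":[-0.8,0.05,0],"delta_rot":[0,0,0],"fingers":0},{"linear":[-1,0,0],"delta_rot":[0,0,0],"fingers":0},{"linear":[-1,0,0],"delta_rot":[0,0,0],"fingers":0},{"linear":[-1,0,0],"delta_rot":[0,0,0],"fingers":0},{"linear":[-1,0,0],"delta_rot":[0,0,0],"fingers":0}]'
python3 -m crank '[{"linear":[-1.2,0,0],"delta_rot":[0,0,0],"fingers":0},{"linear":[-1.5,0,0],"delta_rot":[0,0,0],"fingers":0},{"linear":[-1.5,0,0],"delta_rot":[0,0,0],"fingers":0},{"linear":[-1.5,0,0],"delta_rot":[0,0,0],"fingers":0},{"linear":[-1.5,0,0],"delta_rot":[0,0,0],"fingers":0}]'
python3 -m crank '[{"linear":[-1.3,0,0],"delta_rot":[0,0,0],"fingers":0},{"linear":[-1,0,0],"delta_rot":[0,0,0],"fingers":0},{"linear":[-0.5,0,0],"delta_rot":[0,0,0],"fingers":0},{"linear":[0,0,0],"delta_rot":[0,0,0],"fingers":0},{"linear":[0,0,0],"delta_rot":[0,0,0],"fingers":0}]'
python3 - <<'E'
from h import *
f=[]
for k in range(5): S=snap('scene','s10.png'); f.append(bot.get_obs()['contact_force'])
print(np.mean(f,0)); to([472.5,-332,390],-.025)
h=cv2.cvtColor(S['image'],cv2.COLOR_BGR2HSV); m=cv2.inRange(h,(0,150,80),(5,255,255))|cv2.inRange(h,(172,150,80),(180,255,255)); m[:, :300]=0;m[:100]=0
ys,xs=np.nonzero(m);print(len(xs),xs.min(),xs.max(),ys.min(),ys.max(),'pred tub base/rim',proj(S,[566,-10,173]),proj(S,[566,-10,202]))
E
```

```text
time: 16.3
tool_pos: [566.3, -9.5, 296.6]
tcp_rot: [1.458, 1.57, -0.137]
contact_force: [-0.3, -0.4, -2.1]
grip_width: 21.7
time: 16.8
tool_pos: [566.1, -9.5, 368.6]
tcp_rot: [1.42, 1.57, -0.175]
contact_force: [0.1, 1.0, -2.1]
grip_width: 21.8
time: 17.3
tool_pos: [566.1, -9.5, 394.7]
tcp_rot: [-1.676, 1.57, 3.012]
contact_force: [-0.3, -0.1, -1.6]
grip_width: 21.6
[ 0.10137641  0.15016546 -2.17383566]
t 17.55 pos [566.1  -9.5 394.8] shift cm [ 0.48 -8.57 32.47] y-axis deg -1.4 turn about world z -0.03 tool x [-8.e-04  1.e-04 -1.e+00] F [ 0.49 -0.1  -2.78] w 21.5
244 346 456 100 188 pred tub base/rim [357.74080161 185.25672884] [358.50483817 176.89435355]
```

```bash
python3 -m crank '[{"linear":[0,-0.2,0.8],"delta_rot":[0,0,0],"fingers":0},{"linear":[0,-0.5,1.8],"delta_rot":[0,0,0],"fingers":0},{"linear":[0,-0.6,2.4],"delta_rot":[0,0,0],"fingers":0},{"linear":[0,-0.8,2.8],"delta_rot":[0,0,0],"fingers":0},{"linear":[0,-0.8,3],"delta_rot":[0,0,0],"fingers":0}]'
python3 -m crank '[{"linear":[0,-0.8,3],"delta_rot":[0,0,0],"fingers":0},{"linear":[0,-0.8,3],"delta_rot":[0,0,0],"fingers":0},{"linear":[0,-0.8,3],"delta_rot":[0,0,0],"fingers":0},{"linear":[0,-0.8,3],"delta_rot":[0,0,0],"fingers":0},{"linear":[0,-0.8,3],"delta_rot":[0,0,0],"fingers":0}]'
python3 -m crank '[{"linear":[0,-0.7,2.4],"delta_rot":[0,0,0],"fingers":0},{"linear":[0,-0.5,1.8],"delta_rot":[0,0,0],"fingers":0},{"linear":[0,-0.4,1.4],"delta_rot":[0,0,0],"fingers":0},{"linear":[0,-0.1,0.7],"delta_rot":[0,0,0],"fingers":0},{"linear":[0,0,0.4],"delta_rot":[0,0,0],"fingers":0}]'
python3 -m crank '[{"linear":[0,0,0],"delta_rot":[0,0,0],"fingers":0},{"linear":[0,0,0],"delta_rot":[0,0,0],"fingers":0},{"linear":[0,0,0],"delta_rot":[0,0,0],"fingers":0},{"linear":[0,0,0],"delta_rot":[0,0,0],"fingers":0},{"linear":[0,0,0],"delta_rot":[0,0,0],"fingers":0}]'
python3 - <<'E'
from h import *
np.set_printoptions(precision=1,suppress=True)
to([472.5,-332,212],-.025)
W=snap('wrist','w11.png'); S=snap('scene','s11.png')
for c,r in ((W,'w'),(S,'s')):
  h=cv2.cvtColor(c['image'],cv2.COLOR_BGR2HSV); m=cv2.inRange(h,(22,110,80),(34,255,255))
  cs,_=cv2.findContours(m,cv2.RETR_EXTERNAL,cv2.CHAIN_APPROX_NONE)
  for k in cs:
    if cv2.contourArea(k)>300:
      q=np.array([plane(c,*p[0],14)[:2] for p in k],np.float32); print(r,cv2.minAreaRect(q),cv2.boundingRect(k))
a=cv2.resize(W['image'][:250,160:480],None,fx=1.4,fy=1.4); u,v=map(int,proj(S,[472,-332,150]))
b=cv2.resize(S['image'][v-75:v+75,u-60:u+60],None,fx=2.33,fy=2.33,interpolation=cv2.INTER_CUBIC)
H=min(len(a),len(b)); cv2.imwrite('pics/c11.png',np.hstack([a[:H],b[:H]]))
E
```

```text
time: 18.05
tool_pos: [534.0, -117.9, 395.2]
tcp_rot: [0.191, 1.571, -1.404]
contact_force: [0.9, -0.0, -2.4]
grip_width: 22.1
time: 18.55
tool_pos: [490.0, -267.3, 395.3]
tcp_rot: [0.145, 1.571, -1.45]
contact_force: [1.1, -0.3, -2.1]
grip_width: 22.0
time: 19.05
tool_pos: [472.1, -332.7, 395.2]
tcp_rot: [2.947, 1.571, 1.351]
contact_force: [-0.0, 0.7, -0.5]
grip_width: 21.6
time: 19.55
tool_pos: [472.4, -331.9, 395.3]
tcp_rot: [1.22, 1.571, -0.374]
contact_force: [0.5, -0.2, -1.6]
grip_width: 21.5
t 19.55 pos [ 472.4 -331.9  395.3] shift cm [18.3  0.   0. ] y-axis deg -1.37 turn about world z -0.07 tool x [ 0. -0. -1.] F [ 0.5 -0.2 -1.6] w 21.5
w ((453.41522216796875, -664.9090576171875), (41.77960205078125, 104.27012634277344), 84.92432403564453) (292, 307, 49, 17)
w ((282.56695556640625, -354.2390441894531), (102.73088073730469, 100.45147705078125), 4.864509105682373) (188, 149, 64, 58)
w ((461.66217041015625, -330.289306640625), (140.8120880126953, 139.6856231689453), 2.1796746253967285) (274, 122, 81, 80)
s ((398.1722106933594, -605.4241943359375), (201.63998413085938, 187.45675659179688), 18.182092666625977) (102, 226, 91, 66)
s ((472.6148986816406, -332.36114501953125), (152.1412811279297, 142.71939086914062), 1.9873675107955933) (217, 221, 61, 44)
s ((295.2255859375, -357.11944580078125), (110.99197387695312, 103.09712219238281), 4.512500762939453) (202, 199, 39, 27)
```

View pics/c11.png

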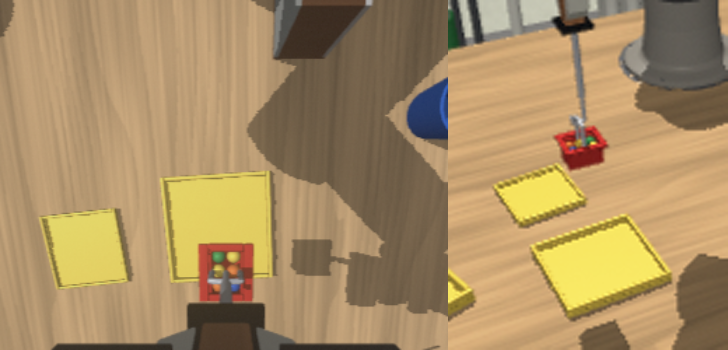

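```bash
python3 -m crank '[{"linear":[0.5,-0.4,0],"delta_rot":[0,0,0],"fingers":0},{"linear":[1,-0.5,0],"delta_rot":[0,0,0],"fingers":0},{"linear":[1.5,0,0],"delta_rot":[0,0,0],"fingers":0},{"linear":[1.5,0,0],"delta_rot":[0,0,0],"fingers":0},{"linear":[1.5,0,0],"delta_rot":[0,0,0],"fingers":0}]'
python3 -m crank '[{"linear":[1.8,0,0],"delta_rot":[0,0,0],"fingers":0},{"linear":[1.8,0,0],"delta_rot":[0,0,0],"fingers":0},{"linear":[1.8,0,0],"delta_rot":[0,0,0],"fingers":0},{"linear":[1.6,0,0],"delta_rot":[0,0,0],"fingers":0},{"linear":[1.2,0,0],"delta_rot":[0,0,0],"fingers":0}]'
python3 -m crank '[{"linear":[0.8,0,0],"delta_rot":[0,0,0],"fingers":0},{"linear":[0.6,0,0],"delta_rot":[0,0,0],"fingers":0},{"linear":[0.4,0,0],"delta_rot":[0,0,0],"fingers":0},{"linear":[0.2,0,0],"delta_rot":[0,0,0],"fingers":0},{"linear":[0,0,0],"delta_rot":[0,0,0],"fingers":0}]'
python3 - <<'E'
from h import *
f=[]
for k in range(6): S=snap('scene','s12.png'); f.append(bot.get_obs()['contact_force'])
print(np.mean(f,0)); to([462,-332,221],-.025)
E
```

```text
time: 20.15
tool_pos: [462.9, -332.0, 334.4]
tcp_rot: [-2.46, 1.571, 2.228]
contact_force: [-0.0, -0.4, -1.5]
grip_width: 21.8
time: 20.65
tool_pos: [462.7, -331.8, 251.8]
tcp_rot: [-2.307, 1.569, 2.38]
contact_force: [-0.5, 0.9, -1.9]
grip_width: 22.2
time: 21.15
tool_pos: [463.4, -332.1, 233.3]
tcp_rot: [1.01, 1.57, -0.585]
contact_force: [0.9, -0.3, -2.4]
grip_width: 21.5
[-0.02909644 -0.40389739 -2.09076621]
t 21.45 pos [ 463.4 -332.2  233.5] shift cm [ 1.25 -0.14 -0.01] y-axis deg -1.4 turn about world z -0.03 tool x [ 4.e-04 -3.e-04 -1.e+00] F [-0.59 -0.34 -2.12] w 21.8
```

```bash
for i in 1 2; do python3 -m crank '[{"linear":[0.17,0,0],"delta_rot":[0,0,0],"fingers":0},{"linear":[0.17,0,0],"delta_rot":[0,0,0],"fingers":0},{"linear":[0.17,0,0],"delta_rot":[0,0,0],"fingers":0},{"linear":[0.17,0,0],"delta_rot":[0,0,0],"fingers":0},{"linear":[0.17,0,0],"delta_rot":[0,0,0],"fingers":0}]'; done
python3 - <<'E'
from h import *
f=[]
for k in range(5): S=snap('scene','s13.png'); f.append(bot.get_obs()['contact_force'])
print(np.mean(f,0)); to([462,-332,204],-.025)
E
for i in 1; do python3 -m crank '[{"linear":[0.2,0,0],"delta_rot":[0,0,0],"fingers":0},{"linear":[0.2,0,0],"delta_rot":[0,0,0],"fingers":0},{"linear":[0.2,0,0],"delta_rot":[0,0,0],"fingers":0},{"linear":[0.2,0,0],"delta_rot":[0,0,0],"fingers":0},{"linear":[0,0,0],"delta_rot":[0,0,0],"fingers":0}]'; done
python3 - <<'E'
from h import *
f=[]
for k in range(5): S=snap('scene','s14.png'); f.append(bot.get_obs()['contact_force'])
print(np.mean(f,0)); to([462,-332,204],-.025)
for n in ('s12','s13','s14'):
  I=cv2.imread('pics/%s.png'%n)[215:270,215:280]; h=cv2.cvtColor(I,cv2.COLOR_BGR2HSV); m=cv2.inRange(h,(0,150,60),(6,255,255))|cv2.inRange(h,(172,150,60),(180,255,255))
  ys,xs=np.nonzero(m); print(n,len(xs),xs.mean()+215,ys.mean()+215,xs.min()+215,xs.max()+215,ys.min()+215,ys.max()+215)
I=cv2.imread('pics/s14.png'); 
cv2.imwrite('pics/c14.png',cv2.resize(I[180:280,200:290],None,fx=5.5,fy=5.5,interpolation=cv2.INTER_CUBIC))
E
```

```text
time: 21.95
tool_pos: [463.3, -332.1, 224.5]
tcp_rot: [-2.668, 1.571, 2.02]
contact_force: [-0.0, -0.5, -2.4]
grip_width: 22.2
time: 22.45
tool_pos: [463.3, -332.1, 216.2]
tcp_rot: [0.937, 1.571, -0.658]
contact_force: [0.2, 0.2, -1.3]
grip_width: 21.9
[-0.15778916  0.07055842 -1.60411786]
t 22.7 pos [ 463.4 -332.1  216.3] shift cm [ 1.23 -0.14 -0.01] y-axis deg -1.4 turn about world z -0.03 tool x [ 2.e-04 -1.e-04 -1.e+00] F [ 0.24  0.76 -1.59] w 21.6
time: 23.2
tool_pos: [463.2, -332.0, 207.8]
tcp_rot: [-2.34, 1.57, 2.348]
contact_force: [0.3, -0.2, -2.1]
grip_width: 22.1
[-0.00382482 -0.3975977  -1.28282426]
t 23.45 pos [ 463.4 -332.1  208.3] shift cm [ 0.43 -0.14 -0.01] y-axis deg -1.4 turn about world z -0.03 tool x [ 2.e-04 -1.e-04 -1.e+00] F [-0.4  -0.21 -2.24] w 21.9
s12 157 243.3184713375796 235.64968152866243 233 252 226 243
s13 148 243.93243243243242 238.92567567567568 234 253 230 246
s14 144 243.97916666666666 239.18055555555554 234 253 230 246
```

View pics/c14.png

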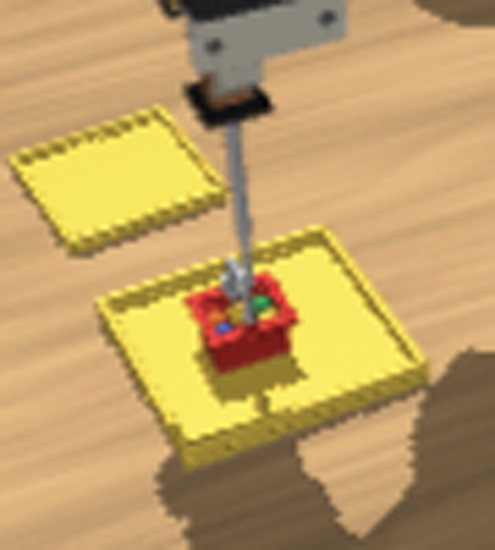

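```bash
python3 -m crank '[{"linear":[0.2,0,0],"delta_rot":[0,0,0],"fingers":0},{"linear":[0.2,0,0],"delta_rot":[0,0,0],"fingers":0},{"linear":[0,0,0],"delta_rot":[0,0,0],"fingers":0},{"linear":[0,0,-0.3],"delta_rot":[0,0,0],"fingers":0},{"linear":[0,0,-0.3],"delta_rot":[0,0,0],"fingers":0}]'
python3 -m crank '[{"linear":[0,0,-0.4],"delta_rot":[0,0,0],"fingers":0},{"linear":[0,0,-0.4],"delta_rot":[0,0,0],"fingers":0},{"linear":[0,0,-0.4],"delta_rot":[0,0,0],"fingers":0},{"linear":[0,0,-0.2],"delta_rot":[0,0,0],"fingers":0},{"linear":[0,0,0],"delta_rot":[0,0,0],"fingers":0}]'
python3 - <<'E'
from h import *
f=[]
for k in range(4): S=snap('scene','s15.png'); f.append(bot.get_obs()['contact_force'])
print(np.mean(f,0)); to([463,-312,204],-.025)
I=S['image'][215:270,215:280]; h=cv2.cvtColor(I,cv2.COLOR_BGR2HSV); m=cv2.inRange(h,(0,150,60),(6,255,255))|cv2.inRange(h,(172,150,60),(180,255,255))
ys,xs=np.nonzero(m); print(len(xs),xs.mean()+215,ys.mean()+215,xs.min()+215,xs.max()+215,ys.min()+215,ys.max()+215)
E
```

```text
time: 23.95
tool_pos: [463.4, -325.9, 204.2]
tcp_rot: [2.643, 1.571, 1.047]
contact_force: [0.8, -0.4, -1.3]
grip_width: 21.4
time: 24.45
tool_pos: [463.9, -311.7, 204.3]
tcp_rot: [1.448, 1.571, -0.147]
contact_force: [0.2, -0.3, -1.5]
grip_width: 22.1
[-0.04260253  0.65602525 -1.45133753]
t 24.65 pos [ 463.8 -312.2  204.2] shift cm [ 0.02 -0.08 -0.02] y-axis deg -1.4 turn about world z -0.03 tool x [ 1.e-04 -1.e-04 -1.e+00] F [-0.08  0.4  -1.13] w 22.0
137 243.7007299270073 239.56934306569343 234 253 230 246
```

```bash
python3 -m crank '[{"linear":[-0.3,0,0],"delta_rot":[0,0,0],"fingers":0},{"linear":[-0.4,0,0],"delta_rot":[0,0,0],"fingers":0},{"linear":[-0.4,0,0],"delta_rot":[0,0,0],"fingers":0},{"linear":[-0.4,0,0],"delta_rot":[0,0,0],"fingers":0},{"linear":[-0.4,0,0],"delta_rot":[0,0,0],"fingers":0}]'
python3 -m crank '[{"linear":[-0.4,0,0],"delta_rot":[0,0,0],"fingers":0},{"linear":[-0.6,0,0],"delta_rot":[0,0,0],"fingers":0},{"linear":[-1,0,0],"delta_rot":[0,0,0],"fingers":0},{"linear":[-1.5,0,0],"delta_rot":[0,0,0],"fingers":0},{"linear":[-2,0,0],"delta_rot":[0,0,0],"fingers":0}]'
python3 -m crank '[{"linear":[-2.5,0,0],"delta_rot":[0,0,0],"fingers":0},{"linear":[-2.5,0,0],"delta_rot":[0,0,0],"fingers":0},{"linear":[-2.5,0,0],"delta_rot":[0,0,0],"fingers":0},{"linear":[-1.5,0,0],"delta_rot":[0,0,0],"fingers":0},{"linear":[0,0,0],"delta_rot":[0,0,0],"fingers":0}]'
python3 - <<'E'
from h import *
S=snap('scene','s16.png')
to([403,316.8,366],-.187)
I=S['image'][215:270,215:280]; h=cv2.cvtColor(I,cv2.COLOR_BGR2HSV); m=cv2.inRange(h,(0,150,60),(6,255,255))|cv2.inRange(h,(172,150,60),(180,255,255))
ys,xs=np.nonzero(m); print(len(xs),xs.mean()+215,ys.mean()+215,xs.min()+215,xs.max()+215,ys.min()+215,ys.max()+215)
E
```

```text
time: 25.15
tool_pos: [463.9, -312.1, 223.7]
tcp_rot: [0.985, 1.57, -0.61]
contact_force: [-0.4, -0.2, -2.3]
grip_width: 22.1
time: 25.65
tool_pos: [463.6, -311.9, 278.8]
tcp_rot: [-2.31, 1.57, 2.378]
contact_force: [0.4, 0.2, -0.8]
grip_width: 21.8
time: 26.15
tool_pos: [464.3, -312.5, 371.3]
tcp_rot: [0.874, 1.565, -0.722]
contact_force: [0.5, 0.1, -1.5]
grip_width: 21.8
t 26.2 pos [ 464.  -312.2  369.3] shift cm [  0.22  -7.63 -62.73] y-axis deg -1.4 turn about world z -9.31 tool x [ 0.0019 -0.0017 -1.    ] F [-0.04 -0.07 -2.09] w 22.1
146 243.94520547945206 239.02739726027397 234 253 230 246
```

```bash
python3 -m crank '[{"linear":[0,-0.25,-2],"delta_rot":[0,0,0],"fingers":0},{"linear":[0,-0.4,-3.5],"delta_rot":[0,0,0],"fingers":0},{"linear":[0,-0.4,-3.5],"delta_rot":[0,0,0],"fingers":0},{"linear":[0,-0.55,-4.5],"delta_rot":[0,0,0],"fingers":0},{"linear":[0,-0.55,-4.5],"delta_rot":[0,0,0],"fingers":0}]'
python3 -m crank '[{"linear":[0,-0.55,-4.5],"delta_rot":[0,0,0],"fingers":0},{"linear":[0,-0.55,-4.5],"delta_rot":[0,0,0],"fingers":0},{"linear":[0,-0.55,-4.5],"delta_rot":[0,0,0],"fingers":0},{"linear":[0,-0.55,-4.5],"delta_rot":[0,0,0],"fingers":0},{"linear":[0,-0.55,-4.5],"delta_rot":[0,0,0],"fingers":0}]'
python3 -m crank '[{"linear":[0,-0.55,-4.5],"delta_rot":[0,0,0],"fingers":0},{"linear":[0,-0.55,-4.5],"delta_rot":[0,0,0],"fingers":0},{"linear":[0,-0.55,-4.5],"delta_rot":[0,0,0],"fingers":0},{"linear":[0,-0.4,-3.5],"delta_rot":[0,0,0],"fingers":0},{"linear":[0,-0.4,-3],"delta_rot":[0,0,0],"fingers":0}]'
python3 -m crank '[{"linear":[0,-0.25,-2],"delta_rot":[0,0,0],"fingers":0},{"linear":[0,0,0],"delta_rot":[4.6,0,0],"fingers":0},{"linear":[0,0,0],"delta_rot":[4.6,0,0],"fingers":0},{"linear":[0,0,0],"delta_rot":[0,0,0],"fingers":0},{"linear":[0,0,0],"delta_rot":[0,0,0],"fingers":0}]'
python3 - <<'E'
from h import *
to([402.2,316.8,217.8],-.187)
E
```

```text
time: 26.7
tool_pos: [445.8, -130.1, 366.9]
tcp_rot: [-2.092, 1.568, 2.595]
contact_force: [1.7, 0.9, -0.8]
grip_width: 21.8
time: 27.2
tool_pos: [423.7, 95.7, 367.2]
tcp_rot: [-1.488, 1.569, -3.083]
contact_force: [1.3, -0.5, -1.8]
grip_width: 22.2
time: 27.7
tool_pos: [404.1, 296.4, 366.9]
tcp_rot: [-1.095, 1.569, -2.688]
contact_force: [0.8, -0.0, -1.5]
grip_width: 21.3
time: 28.2
tool_pos: [402.8, 314.4, 367.5]
tcp_rot: [-0.829, 1.569, -2.583]
contact_force: [-0.3, -0.2, -1.0]
grip_width: 21.9
t 28.2 pos [402.8 314.4 367.5] shift cm [14.96 -0.09 -0.24] y-axis deg -10.49 turn about world z -0.23 tool x [-1.2e-03 -8.0e-04 -1.0e+00] F [-0.25 -0.2  -1.01] w 21.9
```

```bash
python3 -m crank '[{"linear":[2.5,0,-0.24],"delta_rot":[0,0,0],"fingers":0},{"linear":[3.5,0,0],"delta_rot":[0,0,0],"fingers":0},{"linear":[3.5,0,0],"delta_rot":[0,0,0],"fingers":0},{"linear":[3,0,0],"delta_rot":[0,0,0],"fingers":0},{"linear":[1.5,0,0],"delta_rot":[0,0,0],"fingers":0}]'
python3 -m crank '[{"linear":[0.9,0,0],"delta_rot":[0,0,0],"fingers":0},{"linear":[0,0,0],"delta_rot":[0,0,0],"fingers":0},{"linear":[0,0,0],"delta_rot":[0,0,0],"fingers":0},{"linear":[0,0,0],"delta_rot":[0,0,0],"fingers":0},{"linear":[0,0,0],"delta_rot":[0,0,0],"fingers":0}]'
python3 - <<'E'
from h import *
to([402.2,316.8,217.8],-.187); to([473.2,307.2,217.8],-.187)
E
```

```text
time: 28.7
tool_pos: [402.3, 315.9, 225.3]
tcp_rot: [-0.856, 1.566, -2.611]
contact_force: [-0.7, 0.3, -2.0]
grip_width: 21.8
time: 29.2
tool_pos: [403.9, 317.1, 220.1]
tcp_rot: [2.24, 1.569, 0.484]
contact_force: [-0.5, -0.0, -1.6]
grip_width: 22.1
t 29.2 pos [403.9 317.1 220.1] shift cm [ 0.23 -0.16  0.07] y-axis deg -10.59 turn about world z -0.12 tool x [ 1.7e-03  9.0e-04 -1.0e+00] F [-0.47 -0.   -1.61] w 22.1
t 29.2 pos [403.9 317.1 220.1] shift cm [ 0.25  6.99 -0.3 ] y-axis deg -10.59 turn about world z -0.12 tool x [ 1.7e-03  9.0e-04 -1.0e+00] F [-0.47 -0.   -1.61] w 22.1
```

```bash
python3 -m crank '[{"linear":[0.15,1.2,-0.05],"delta_rot":[0,0,0],"fingers":0},{"linear":[0,1.6,-0.07],"delta_rot":[0,0,0],"fingers":0},{"linear":[0,1.6,-0.07],"delta_rot":[0,0,0],"fingers":0},{"linear":[0,1.6,-0.07],"delta_rot":[0,0,0],"fingers":0},{"linear":[0,1,-0.04],"delta_rot":[0,0,0],"fingers":0}]'
python3 -m crank '[{"linear":[0,0,0],"delta_rot":[0,0,0],"fingers":0},{"linear":[0,0,0],"delta_rot":[0,0,0],"fingers":0},{"linear":[0,0,0],"delta_rot":[0,0,0],"fingers":0},{"linear":[0,0,0],"delta_rot":[0,0,0],"fingers":0},{"linear":[0,0,0],"delta_rot":[0,0,0],"fingers":0}]'
python3 - <<'E'
from h import *
to([473.4,307.3,206],-.187)
E
```

```text
time: 29.7
tool_pos: [474.7, 306.6, 217.7]
tcp_rot: [1.884, 1.57, 0.128]
contact_force: [-0.2, -0.2, -1.4]
grip_width: 21.2
time: 30.2
tool_pos: [472.5, 307.2, 217.9]
tcp_rot: [2.183, 1.57, 0.428]
contact_force: [0.2, 0.4, -1.3]
grip_width: 21.9
t 30.2 pos [472.5 307.2 217.9] shift cm [ 1.19  0.08 -0.03] y-axis deg -10.57 turn about world z -0.14 tool x [ 3.e-04  1.e-04 -1.e+00] F [ 0.23  0.43 -1.31] w 21.9
```

Lower until the collar rests on the prongs, checking the force.

```bash
python3 -m crank '[{"linear":[0.4,0.08,0],"delta_rot":[0,0,0],"fingers":0},{"linear":[0.4,0,0],"delta_rot":[0,0,0],"fingers":0},{"linear":[0.2,0,0],"delta_rot":[0,0,0],"fingers":0},{"linear":[0.1,0,0],"delta_rot":[0,0,0],"fingers":0},{"linear":[0,0,0],"delta_rot":[0,0,0],"fingers":0}]'
python3 -m crank '[{"linear":[0.05,0,0],"delta_rot":[0,0,0],"fingers":0},{"linear":[0.05,0,0],"delta_rot":[0,0,0],"fingers":0},{"linear":[0,0,0],"delta_rot":[0,0,0],"fingers":0},{"linear":[0,0,0],"delta_rot":[0,0,0],"fingers":0},{"linear":[0,0,0],"delta_rot":[0,0,0],"fingers":0}]'
python3 - <<'E'
from h import *
f=[]
for k in range(3): S=snap('side','d17.png'); f.append(bot.get_obs()['contact_force'])
print(np.mean(f,0));to([473.4,307.3,206],-.187)
E
```

```text
time: 30.7
tool_pos: [473.6, 306.8, 206.5]
tcp_rot: [-0.76, 1.57, -2.516]
contact_force: [-0.4, -0.5, -1.5]
grip_width: 21.8
time: 31.2
tool_pos: [473.7, 306.9, 205.9]
tcp_rot: [2.021, 1.57, 0.265]
contact_force: [0.7, -0.7, -0.1]
grip_width: 21.5
[ 0.05926343  0.11707137 -0.11693214]
t 31.35 pos [473.7 306.9 205.8] shift cm [-0.02 -0.04 -0.03] y-axis deg -10.6 turn about world z -0.11 tool x [ 3.e-04  1.e-04 -1.e+00] F [ 0.55 -0.35 -0.43] w 22.0
```

Force went from -1.5 to about 0: the stand now carries the rod. Release and rise.

```bash
for i in 1 2; do python3 -m crank '[{"linear":[0,0,0],"delta_rot":[0,0,0],"fingers":1},{"linear":[0,0,0],"delta_rot":[0,0,0],"fingers":1},{"linear":[0,0,0],"delta_rot":[0,0,0],"fingers":1},{"linear":[0,0,0],"delta_rot":[0,0,0],"fingers":1},{"linear":[0,0,0],"delta_rot":[0,0,0],"fingers":1}]'; done
python3 -m crank '[{"linear":[-0.5,0,0],"delta_rot":[0,0,0],"fingers":1},{"linear":[-1,0,0],"delta_rot":[0,0,0],"fingers":1},{"linear":[-2,0,0],"delta_rot":[0,0,0],"fingers":1},{"linear":[-3,0,0],"delta_rot":[0,0,0],"fingers":1},{"linear":[-3,0,0],"delta_rot":[0,0,0],"fingers":1}]'
python3 -m crank '[{"linear":[-3,0,0],"delta_rot":[0,0,0],"fingers":1},{"linear":[0,0,0],"delta_rot":[0,0,0],"fingers":1},{"linear":[0,0,0],"delta_rot":[0,0,0],"fingers":1},{"linear":[0,0,0],"delta_rot":[0,0,0],"fingers":1},{"linear":[0,0,0],"delta_rot":[0,0,0],"fingers":1}]'
python3 - <<'E'
from h import *
to([473.4,307.3,206],-.187)
D=snap('side','d18.png');S=snap('scene','s18.png')
a=cv2.resize(D['image'][180:360,170:350],(480,480),interpolation=cv2.INTER_CUBIC)
b=cv2.resize(S['image'][210:300,200:290],(320,320),interpolation=cv2.INTER_CUBIC)
c=cv2.resize(S['image'][200:300,300:460],(320,160))
cv2.imwrite('pics/c18.png',np.hstack([a,np.vstack([b,c[:160]])]))
S0=cv2.imread('pics/scene0.png')
for n,lo,hi in [('blue',(105,150,40),(125,255,255)),('orange',(6,180,80),(14,255,255)),('green',(60,120,40),(85,255,255))]:
  for I in (S0,S['image']):
    m=cv2.inRange(cv2.cvtColor(I,cv2.COLOR_BGR2HSV),lo,hi)[190:310,310:460]; ys,xs=np.nonzero(m); print(n,len(xs),xs.mean().round(2),ys.mean().round(2))
E
```

```text
time: 31.85
tool_pos: [473.7, 306.9, 205.8]
tcp_rot: [1.788, 1.571, 0.033]
contact_force: [0.3, -0.6, 0.2]
grip_width: 57.4
time: 32.35
tool_pos: [473.7, 306.9, 205.7]
tcp_rot: [1.476, 1.571, -0.28]
contact_force: [0.2, 0.1, -0.3]
grip_width: 91.2
time: 32.85
tool_pos: [473.5, 306.8, 302.5]
tcp_rot: [2.086, 1.57, 0.33]
contact_force: [0.5, 0.7, 0.1]
grip_width: 92.0
time: 33.35
tool_pos: [473.3, 306.7, 329.6]
tcp_rot: [-0.927, 1.569, -2.683]
contact_force: [0.0, 0.0, -0.4]
grip_width: 91.8
t 33.35 pos [473.3 306.7 329.6] shift cm [12.36  0.02 -0.08] y-axis deg -10.6 turn about world z -0.11 tool x [-0.002 -0.001 -1.   ] F [ 0.05  0.03 -0.37] w 91.8
blue 896 20.04 81.45
blue 895 20.06 81.44
orange 556 121.94 48.6
orange 566 122.04 48.56
green 411 77.1 64.19
green 413 77.04 64.13
```

View pics/c18.png

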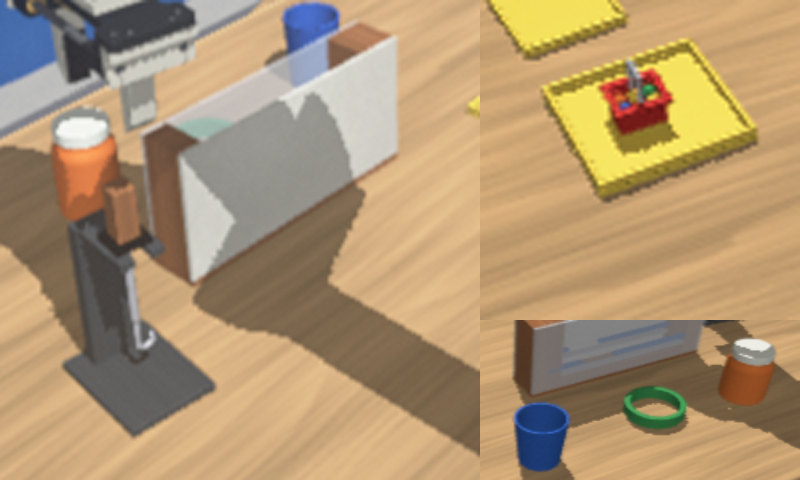

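The picture shows the rod upright in the fork with its collar on the prongs, handle at about (122,210). The tub stands upright in the middle tray at about (638,100), and the bystanders haven't moved.

```bash
python3 -c "
from plant import workorder; print(workorder.close_job())"
```

```text
the job is handed in; nothing more can be done
None
```

The job is done and handed in at about 33 s on the robot's clock. I took the rod from its stand and caught the tub's handle. I pulled up with about 4.5 N and slid the tub to -y until the pull dropped to its own weight. Then I lifted it out, set it in the middle-sized tray, unhooked it and hung the rod back.

**Last checks:**
- **Tub:** it stands upright in the tray, and the red patch in the image did not shift while I unhooked it.
- **Rod:** it hangs upright with its collar on the prongs. The wrist force went from about -1.5 N to about 0 before I let go.
- **Bystanders:** the cup, jar and tape roll are within about 0.1 pixel of where they started.
- **Forces:** no force reading rose more than about 5 N above the empty-rod reading, but I only read forces at the end of each move and while taking pictures.

**What disagreed:**
- The tub rose about 8 mm sooner than the gap position I had measured, and I slid on 8 mm before noticing. No sideways force showed.
- The wrist and scene cameras put the tray centre about 11 mm apart in x. I used the wrist camera, whose tray size matched 140 mm.
- I viewed 12 pictures against a budget of 10.

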